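Clip the label onto the stock bin

ROBOT

A 7-joint arm with a two-finger parallel gripper is mounted at the origin on the work surface. World frame = base frame: x ahead of the robot, y to its left, z up, the work surface at z = 0. Lengths are in m, angles in rad, forces in N, time in s.
With the tool pointing down it reaches from about 0.4 to 0.85 m from the base axis. Payload 4.5 kg.
Tool frame: the origin (TCP) lies on the centre line of the jaws, within the pads' length; the fingertips stand r.tip_reach ahead of it and the grasp point (between the pads) lies 3 mm ahead of it (r.tip_reach is the distance from the TCP to the fingertips, in m); z points along the fingers, y is the line along which they close (so a half turn about z gives the same grasp; the last joint's range is limited). The gripper opens to 88 mm and grips with 3 to 60 N. Pads are 18 mm wide; open, the fingers measure 123 mm over their backs; the gripper's body (75 mm by 187 mm) begins 45 mm behind the grasp point.
Start: joints at [-1.23, 0.689, -0.195, 1.565, 0.157, 0.902, -0.215], TCP at [0.189, 0.596, 0.24] pointing down, gripper open.
Joint ranges: [-3.01, 3.01], [-0.46, 2.08], [-1.47, 1.51], [0.13, 2.56], [-1, 4.14], [0.04, 2.09], [-2.66, 2.66]. Speed limits (rad/s): [2.57, 2.57, 3.14, 3.14, 3.14, 3.14, 3.14].

INTERFACE

Orientations are given as a unit quaternion [x, y, z, w].
In Python, from plant import readout, eyes, ticket, r gives the robot as it stands. The module is installed in compiled form; this text tells all that it offers.
- The arm moves only by the tool carry_out, never from a script. Its argument "motion" is a list that holds one entry, the list of rows, each a list of 7 numbers: the shift along the tool's x, y, z in mm, then the turn, a rotation vector about the tool's x, y, z in rad, then the opening in per cent of the stroke, from 0 (shut) to 100 (fully open). In form: [[[dx, dy, dz, ax, ay, az, claw], ...]]. A call has 1 to 8 rows; each row shifts and turns the commanded pose from where the row before left it, along the tool's axes as they then stand; what a row does not reach is not made up. A row lasts 1/10 s, in which the tool goes at most 50 mm and 8.59 degrees, less where a joint would pass 70% of its speed; a pose out of reach is approached as far as the arm can. A call is refused whole if a number of a shift passes 50 or a number of a turn 0.15, either way. A call with a gripper value outside its range is refused whole. The fingers move at their own pace and stop on an object; "squeeze" is the grip in N (left out, the last holds). Time passes only in rows, so rows that do not move let the fingers close. It gives the time, the measured TCP pose, the force and the opening at its end, in the units of the state.
- readout.get_state(): the state, without advancing time (a new reading comes with each control period).
- eyes.snapshot(name): name is "scene" or "top" or "wrist"; returns a dict with "pixels" (384x512x3 uint8, red, green, blue), "K" (3x3 intrinsics, pixels), "origin" and "attitude" of the camera in the world. Camera axes: x right, y down, z forward; pixel columns grow to the right and rows downward; lengths in m; the calibration is good to about 2 mm. A picture is of the moment at which its call begins. There is no depth.
- ticket.finish_job(): hands the job in, once; it reports no verdict.
The state is a dict: "clock": time; "q": joint angles; "qd": joint speeds; "joint_torque": joint torques, N m; "tool_pos": TCP position; "eef_rot": TCP orientation; "contact_force": force on the tool from outside, world axes, zero at the start; "moment": the same for the moment, N m; "opening": opening from 0.0 (shut) to 1.0 (fully open).
Only numpy, scipy, OpenCV 4.12 (cv2) and the standard library are available. Lean on these libraries where they do the work, as an engineer would, in place of code of your own. Each camera call takes 0.05 s, during which the arm holds its last target. There are 200 camera calls.

TASK

One of the three blue bins has no label yet: the one holding the paper rolls. Squeeze the sprung label clip open, take it off its metal stand and clip it upright, well down, onto about the middle of that bin's front rim (the side facing the robot), with its white card outside the bin, and let go.

Things in the scene. Friction and masses are not known exactly. Their poses are not given: they have to be found in the camera images.
- clip_mid (a point): Sprung steel label clip (65 g) upright on the metal stand's edge, like a clothes peg. Point: mid-way between its two flat handles, where to squeeze. z up, x across (card side -x), y along the edge. Handles 30 mm wide, from 19 below to 18 mm above the point, a V 40 mm over the outsides here, 50 at the top. Squeezed along x (8 N; grip with 15 to 30) they stop parallel, 24 mm over the outsides.
- clip_jaw (a point): Mid-way between the jaw tips of the same clip, 62 mm below clip_mid; same axes. Jaws are 36 mm wide; squeezed they stand 27 mm apart at the tips, 15 mm apart 20 mm further up, and swing out to 20 mm either side; let go, they spring shut on the edge. The pin between them, 36 mm above the tips, limits the depth to about 32 mm; on the stand it is 20 mm (clip_mid 42 mm above the edge).
- clip_card (a point): Centre of the white card, 56 wide x 36 high mm, on the clip's front jaw: 66 mm below clip_mid, 9 mm to its -x side; swings out to 30 mm as the clip is squeezed. The stand: an upright dark strip 140 mm long, 6 mm thick, top edge 80 mm above the table, on a dark foot, fixed, nearest the robot. Like clips with cards sit on the rims of the two other bins, fixed there.
- rim (a point): Mid-point of the top edge of the front wall (6 mm thick, 85 mm high) of the blue bin with four white paper rolls inside. z up, y along the rim, x into the bin. Bin fixed, 120 wide x 160 deep mm, sides as high, back 20 mm higher; contents below 60 mm, 35 mm behind the wall. Seated 20 mm deep the clip has clip_mid 42 mm above this point. The two equal bins beside it hold cartons or nothing; places change.
Not all that is in view belongs to the job. Of the things like the part that bears clip_mid, leave any that is orange; of the rest the larger one is meant.

How it is judged:
By the outcome, as a careful person would: the job done as asked, in the order asked, and still so for the second after the job is handed in, with the robot touching nothing.
It also fails if it takes over 35 s, if anything falls off the work surface, if the arm or the gripper's body presses on something with over 40 N, if the wrist force passes 120 N, or if a joint passes its speed limit or range.

## Working session

There is one attempt and no reset: what is moved stays moved. The work goes in short steps, Python scripts to look and compute and a tool call to move; the robot and the scene stay as the last step left them, time stands still between calls to the robot, and variables do not carry over. Pictures are saved under pics/ and viewed, on a budget of 10 in all, crops included, one or two more only if the job needs it, and the job is handed in when it is done.

Besides the shell and the picture viewer there is one more tool, called after "Call:" as name(argument=value, ...), one argument or row to a line, values as JSON. carry_out: Moves the arm, as the interface text tells. Its arguments: {"type":"object","properties":{"motion":{"type":"array","items":{"type":"array","items":{"type":"array","items":{"type":"number"}}}},"squeeze":{"type":"number"}},"required":["motion"]}

```bash
mkdir -p pics; cat > h.py <<'E'
import numpy as np, cv2
from plant import readout, eyes, ticket, r
from scipy.spatial.transform import Rotation as R
def cam(s):
    a=np.array(s["attitude"],float)
    M=R.from_quat(a).as_matrix() if a.size==4 else a.reshape(3,3)
    return np.array(s["K"],float).reshape(3,3),np.array(s["origin"],float),M
def ray(s,u,v):
    K,o,M=cam(s); d=M@np.linalg.solve(K,[u,v,1.]); return o,d/np.linalg.norm(d)
def atz(s,u,v,z):
    o,d=ray(s,u,v); return o+d*(z-o[2])/d[2]
def tri(*obs):
    A=0;b=0
    for s,u,v in obs:
        o,d=ray(s,u,v);P=np.eye(3)-np.outer(d,d);A=A+P;b=b+P@o
    p=np.linalg.solve(A,b); return p,[np.linalg.norm((np.eye(3)-np.outer(d,d))@(p-o)) for o,d in [ray(*q) for q in obs]]
def proj(s,p):
    K,o,M=cam(s); c=K@(M.T@(np.array(p)-o)); return c[:2]/c[2]
def save(s,name,x0=0,y0=0,x1=512,y1=384,f=1):
    im=cv2.cvtColor(np.array(s["pixels"]),cv2.COLOR_RGB2BGR)[y0:y1,x0:x1]
    cv2.imwrite("pics/"+name,cv2.resize(im,None,fx=f,fy=f,interpolation=cv2.INTER_CUBIC))
def load(n):
    return np.load(f"{n}.npy",allow_pickle=True).item()
def snap(n,key):
    s=eyes.snapshot(n); np.save(key+".npy",s,allow_pickle=True); return s
E
python3 - <<'E'
from h import *
for n in("scene","top"):
    s=snap(n,n+"0"); save(s,n+"0.png",f=1.5); print(n,s["origin"],s["attitude"],s["K"])
print(readout.get_state(), r.tip_reach)
E
```

```text
scene [ 0.93821283 -0.17221509  0.65141704] [ 0.75366983  0.55859147 -0.19833924 -0.28393469] [[438.24172229   0.         265.70601343]
 [  0.         438.24172229 198.46414897]
 [  0.           0.           1.        ]]
top [ 0.45334741 -0.02093057  0.76673547] [-0.7034707   0.71010238 -0.01516937  0.02556323] [[366.87998006   0.         252.30834822]
 [  0.         366.87998006 193.08479108]
 [  0.           0.           1.        ]]
{'clock': 0.1, 'q': array([-1.23018581,  0.68990867, -0.19453225,  1.56620766,  0.15732968,
        0.90251009, -0.21510717]), 'qd': array([-0.0004921 , -0.0020418 ,  0.00040727, -0.00460174,  0.0013139 ,
       -0.00057178,  0.00049624]), 'joint_torque': array([-2.18583118e-03, -5.28498137e+01, -1.27152108e+00, -1.53836900e+01,
       -5.25949651e-02,  2.01260584e-03,  4.52813356e-05]), 'tool_pos': array([0.18863734, 0.59527307, 0.23929383]), 'eef_rot': array([ 1.52758290e-01,  9.88263241e-01, -8.17422298e-04, -5.84619146e-05]), 'contact_force': array([-0.36338935,  0.19061626, -0.31265843]), 'moment': array([ 0.07479243, -0.02668186, -0.01171355]), 'opening': 0.9998543274942955} 0.022
```

View pics/scene0.png

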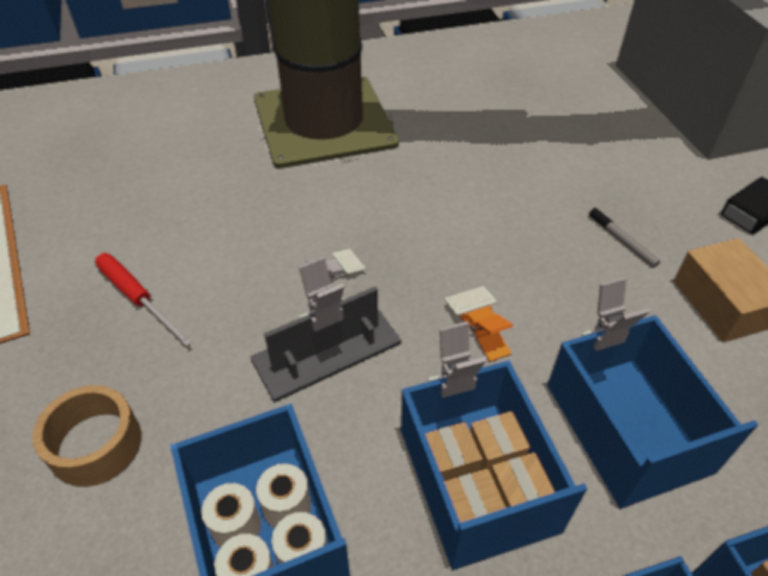

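View pics/top0.png

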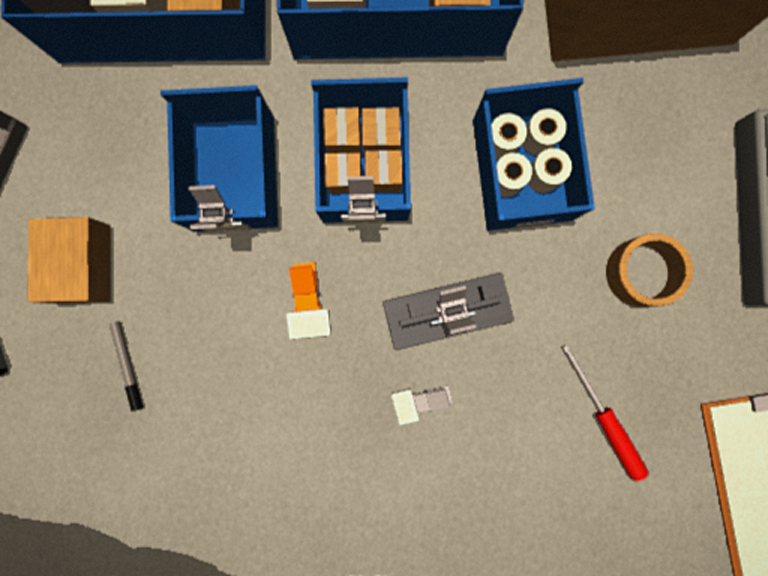

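In both pictures the candidates are:
- The grey clip upright on the dark stand: scene (325,295), top (455,310).
- A small grey clip lying on the table: scene (335,265), top (425,402).
- An orange clip: scene (485,325), top (305,300).
- Two clips fixed on the bins with cartons and nothing.

The clip on the stand fits, since it is the larger grey one and is on the stand. The target bin, with four rolls, is at top (535,150) and scene (260,500). Next I'll take one enlarged crop to confirm.

```bash
python3 - <<'E'
from h import *
def crop(k,x0,y0,w,h,f):
    im=cv2.cvtColor(load(k)["pixels"],cv2.COLOR_RGB2BGR)[y0:y0+h,x0:x0+w]
    return cv2.resize(im,None,fx=f,fy=f,interpolation=cv2.INTER_CUBIC)
# left: scene stand (165,160,100x110) ; right: top stand (250,175,100x60) over top bin(310,45,100x50..)
a=crop("scene0",165,160,100,120,4); b=crop("top0",250,175,100,60,4); c=crop("top0",310,100,100,60,4)
cv2.imwrite("pics/c1.png",np.hstack([a,np.vstack([b,c])]))
E
```

```text
(no output)
```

View pics/c1.png

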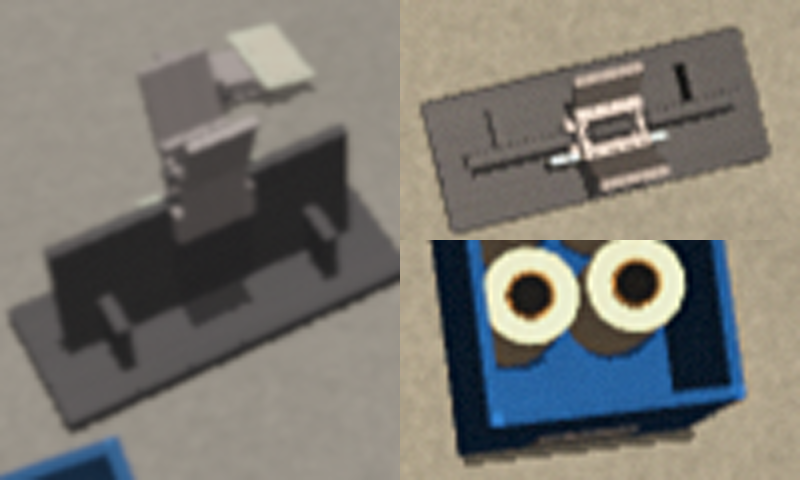

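The crop confirms it: the large grey clip sits on the dark stand, with its handle tops in the top crop at about (608,73) and (634,180). The roll bin's front rim corners in the top crop are at about (492,426) and (743,396).

```bash
python3 - <<'E'
from h import *
T=load("top0");S=load("scene0")
tp=lambda x,y:(250+(x-400+.5)/4-.5,175+(y+.5)/4-.5)
bp=lambda x,y:(310+(x-400+.5)/4-.5,100+(y-240+.5)/4-.5)
sp=lambda x,y:(165+(x+.5)/4-.5,160+(y+.5)/4-.5)
def yaw(a,b):
    d=a-b; return np.degrees(np.arctan2(-d[0],d[1])), np.linalg.norm(d)
# yaw: angle of y-axis line wrt world y
a,b=[atz(T,*tp(*q),.08) for q in((468,165),(733,105))];print("stand top",a,b,yaw(a,b),(a+b)/2)
a,b=[atz(S,*sp(*q),.08) for q in((345,128),(45,250))];print("stand scene",a,b,yaw(a,b),(a+b)/2)
h=[atz(T,*tp(*q),.14) for q in((575,78),(642,68),(598,188),(670,172))];print("handles",h,np.mean(h,0),yaw(h[0],h[1]),yaw(h[2],h[3]))
print("scene handles",[atz(S,*sp(*q),.14) for q in((165,140),(257,118),(138,75),(208,52))])
print("tri far L,R", tri((T,*tp(575,78)),(S,*sp(257,118))),tri((T,*tp(642,68)),(S,*sp(165,140))))
a,b=[atz(T,*bp(*q),.085) for q in((492,426),(743,396))];print("rim outer",a,b,yaw(a,b),(a+b)/2)
print("proj rim in scene",proj(S,a)*1.5,proj(S,b)*1.5)
E
```

```text
stand top [ 0.45011715 -0.0373632   0.08      ] [ 0.4769643  -0.16128265  0.08      ] (np.float64(12.224211620979242), np.float64(0.1267943149388844)) [ 0.46354072 -0.09932293  0.08      ]
stand scene [ 0.45278738 -0.03712019  0.08      ] [ 0.48207144 -0.1728343   0.08      ] (np.float64(12.176455175375532), np.float64(0.13883758123162052)) [ 0.46742941 -0.10497725  0.08      ]
handles [array([ 0.48707283, -0.0820127 ,  0.14      ]), array([ 0.49106888, -0.11063582,  0.14      ]), array([ 0.44015039, -0.09105421,  0.14      ]), array([ 0.44666729, -0.12171329,  0.14      ])] [ 0.46623984 -0.101354    0.14      ] (np.float64(7.947645150550333), np.float64(0.02890070957233369)) (np.float64(12.000196422291353), np.float64(0.0313440524819088))
scene handles [array([ 0.49013393, -0.119541  ,  0.14      ]), array([ 0.48908533, -0.08279163,  0.14      ]), array([ 0.45352241, -0.12253387,  0.14      ]), array([ 0.44895356, -0.09297494,  0.14      ])]
tri far L,R (array([ 0.48716716, -0.08231722,  0.13777956]), [np.float64(9.134555541971174e-05), np.float64(9.13455554197281e-05)]) (array([ 0.49010352, -0.11519131,  0.13816374]), [np.float64(0.0043919794192841585), np.float64(0.004391979419284165)])
rim outer [ 0.57916012 -0.16200044  0.085     ] [ 0.5919121 -0.2790491  0.085    ] (np.float64(6.2176184112057715), np.float64(0.11774124353342325)) [ 0.58553611 -0.22052477  0.085     ]
proj rim in scene [290.66722743 402.10606305] [171.00273525 443.88043506]
```

```bash
cat >> h.py <<'E'
def plan(p,ang,N):
    """constant row (dx,dy,dz mm, ax,ay,az rad) taking TCP to p, pointing down, tool y at ang deg from world x"""
    st=readout.get_state(); p0=st["tool_pos"]; R0=R.from_quat(st["eef_rot"])
    t=np.radians(ang); y=np.array([np.cos(t),np.sin(t),0]); z=np.array([0,0,-1.]); Rt=R.from_matrix(np.c_[np.cross(y,z),y,z])
    w=(R0.inv()*Rt).as_rotvec(); 
    M=sum((R0*R.from_rotvec(w*k/N)).as_matrix() for k in range(N))
    d=np.linalg.solve(M,np.array(p)-p0)
    ya=R0.as_matrix()[:,1]
    print("now",p0.round(4),"yang",np.degrees(np.arctan2(ya[1],ya[0])).round(2),"t",st["clock"],"F",st["contact_force"].round(1),"open",round(st["opening"],3))
    print("row",(d*1e3).round(2),(w/N).round(4),"x",N)
    q=p0.copy(); 
    for k in range(N): q=q+(R0*R.from_rotvec(w*k/N)).as_matrix()@d; 
    mid=p0+sum((R0*R.from_rotvec(w*k/N)).as_matrix()@d for k in range(N//2)); print("mid",mid.round(3))
E
python3 -c "
from h import *
plan([.466,-.102,.23],12.2,24)"
```

```text
now [0.1886 0.5953 0.2393] yang 72.43 t 0.1 F [-0.4  0.2 -0.3] open 1.0
row [-30.39 -12.2    0.4 ] [-0.0001  0.      0.0438] x 24
mid [0.421 0.284 0.235]
```

Call:
carry_out(
  motion=[
    [[-30.4, -12.2, 0, 0, 0, 0.044, 100], [-30.4, -12.2, 0, 0, 0, 0.044, 100], [-30.4, -12.2, 0, 0, 0, 0.044, 100], [-30.4, -12.2, 0, 0, 0, 0.044, 100], [-30.4, -12.2, 0, 0, 0, 0.044, 100], [-30.4, -12.2, 0, 0, 0, 0.044, 100], [-30.4, -12.2, 0, 0, 0, 0.044, 100], [-30.4, -12.2, 0, 0, 0, 0.044, 100]],
  ],
)

```text
clock: 0.9
tool_pos: [0.363, 0.4, 0.2397]
eef_rot: [0.324, 0.946, -0.0, -0.0]
contact_force: [0.3, 1.1, -0.2]
opening: 0.999
```

Call:
carry_out(
  motion=[
    [[-30.4, -12.2, 0, 0, 0, 0.044, 100], [-30.4, -12.2, 0, 0, 0, 0.044, 100], [-30.4, -12.2, 0, 0, 0, 0.044, 100], [-30.4, -12.2, 0, 0, 0, 0.044, 100], [-30.4, -12.2, 0, 0, 0, 0.044, 100], [-30.4, -12.2, 0, 0, 0, 0.044, 100], [-30.4, -12.2, 0, 0, 0, 0.044, 100], [-30.4, -12.2, 0, 0, 0, 0.044, 100]],
  ],
)

```text
clock: 1.7
tool_pos: [0.4583, 0.1575, 0.2398]
eef_rot: [0.485, 0.875, -0.0, -0.0]
contact_force: [0.5, -0.6, -0.6]
opening: 1.004
```

Call:
carry_out(
  motion=[
    [[-30.4, -12.2, 0, 0, 0, 0.044, 100], [-30.4, -12.2, 0, 0, 0, 0.044, 100], [-30.4, -12.2, 0, 0, 0, 0.044, 100], [-30.4, -12.2, 0, 0, 0, 0.044, 100], [-30.4, -12.2, 0, 0, 0, 0.044, 100], [-30.4, -12.2, 0, 0, 0, 0.044, 100], [-30.4, -12.2, 0, 0, 0, 0.044, 100], [-30.4, -12.2, 0, 0, 0, 0.044, 100]],
  ],
)

```text
clock: 2.5
tool_pos: [0.4642, -0.1031, 0.2398]
eef_rot: [0.631, 0.776, -0.0, -0.0]
contact_force: [0.9, 0.5, -0.6]
opening: 1.002
```

```bash
python3 - <<'E'
from h import *
s=snap("wrist","w1"); save(s,"w1.png",f=1.5); print(s["origin"],cam(s)[2].round(3)); plan([.466,-.102,.23],12.2,2)
E
```

```text
[ 0.44848856 -0.02987915  0.38375648] [[ 0.979  0.194  0.06 ]
 [ 0.203 -0.937 -0.285]
 [ 0.001  0.291 -0.957]]
now [ 0.4628 -0.1097  0.2399] yang 11.25 t 2.55 F [-0.7 -4.5 -0. ] open 0.998
row [3.49 2.35 4.94] [-0.001   0.0021 -0.0083] x 2
mid [ 0.464 -0.106  0.235]
```

View pics/w1.png

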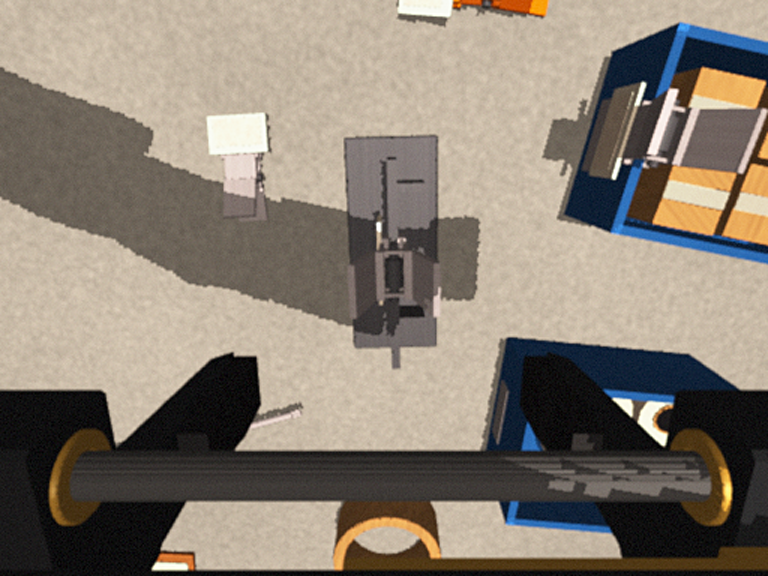

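The wrist view shows the clip between the open fingers, with handle outsides at about x=350 and x=440. I'll project my estimate into this view to check it.

```bash
python3 - <<'E'
from h import *
s=load("w1"); t=np.radians(12.2); X=np.array([np.cos(t),np.sin(t),0]);Y=np.array([-np.sin(t),np.cos(t),0]); c=np.array([.466,-.102,.122])
im=cv2.resize(cv2.cvtColor(s["pixels"],cv2.COLOR_RGB2BGR)[130:250,200:330],None,fx=6,fy=6,interpolation=cv2.INTER_CUBIC)
im=np.clip(im.astype(float)*1.8,0,255).astype(np.uint8)
def dot(p,col):
    u=proj(s,p); cv2.circle(im,tuple(int(v) for v in ((u-[200,130]+.5)*6)),4,col,-1)
for sx in(-1,1):
    for sy in(-1,1):
        dot(c+X*.025*sx+Y*.015*sy+[0,0,.018],(0,255,0)); dot(c+X*.003*sx+Y*.070*sy-[0,0,.042],(0,0,255))
cv2.imwrite("pics/w1c.png",im)
E
```

```text
(no output)
```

View pics/w1c.png

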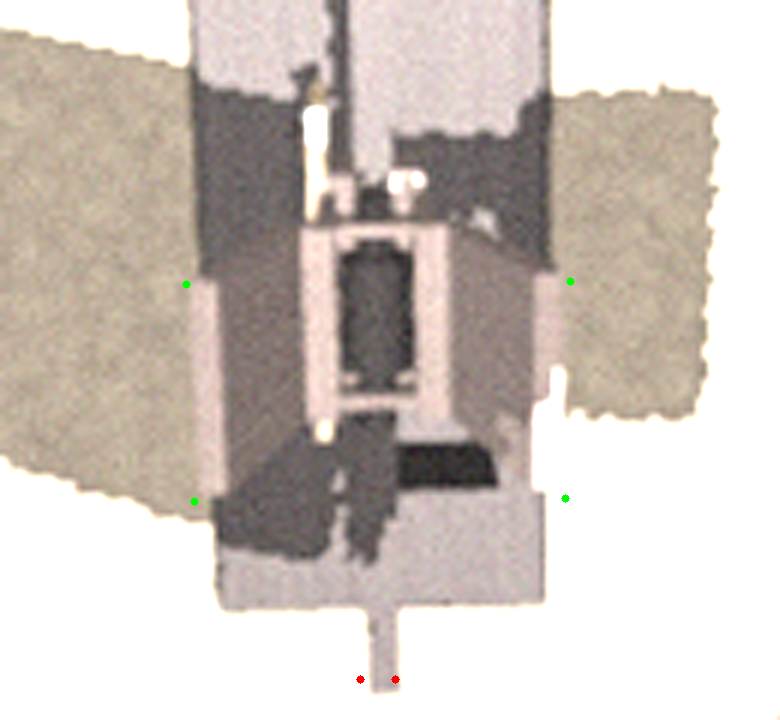

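The estimate agrees to about 1 mm: handle corners at (190,280), (203,497), (567,275), (543,490) against the green dots. Now I descend.

Call:
carry_out(
  motion=[
    [[3.5, 2.5, 7, 0, 0, -0.008, 100], [3.5, 2.5, 8, 0, 0, -0.008, 100], [0, 0, 15, 0, 0, 0, 100], [0, 0, 10, 0, 0, 0, 100], [0, 0, 0, 0, 0, 0, 100], [0, 0, 0, 0, 0, 0, 100]],
  ],
)

```text
clock: 3.15
tool_pos: [0.4679, -0.0932, 0.1997]
eef_rot: [0.623, 0.782, -0.0, -0.0]
contact_force: [0.3, -0.4, 0.3]
opening: 0.999
```

```bash
python3 - <<'E'
from h import *
plan([.466,-.102,.125],12.2,5)
E
```

```text
now [ 0.4679 -0.0932  0.1997] yang 12.92 t 3.15 F [ 0.3 -0.4  0.3] open 0.999
row [-1.64 -0.75 14.95] [-0.0001 -0.0001  0.0025] x 5
mid [ 0.467 -0.097  0.17 ]
```

Call:
carry_out(
  motion=[
    [[-4, -2, 10, 0, 0, 0.006, 100], [-4.2, -1.8, 10, 0, 0, 0.006, 100], [0, 0, 15, 0, 0, 0, 100], [0, 0, 15, 0, 0, 0, 100], [0, 0, 15, 0, 0, 0, 100], [0, 0, 9.7, 0, 0, 0, 100], [0, 0, 0, 0, 0, 0, 100], [0, 0, 0, 0, 0, 0, 100]],
  ],
)

```text
clock: 3.95
tool_pos: [0.466, -0.103, 0.1253]
eef_rot: [0.628, 0.778, -0.0, -0.0]
contact_force: [0.2, -0.5, 0.3]
opening: 1.003
```

```bash
python3 - <<'E'
from h import *
plan([.466,-.102,.125],12.2,1)
s=snap("scene","s2"); save(s,"s2.png",165,130,295,230,6)
E
```

```text
now [ 0.466  -0.103   0.1253] yang 12.12 t 3.95 F [ 0.2 -0.5  0.3] open 1.003
row [0.98 0.26 0.27] [-0.0002 -0.     -0.0013] x 1
mid [ 0.466 -0.103  0.125]
```

View pics/s2.png

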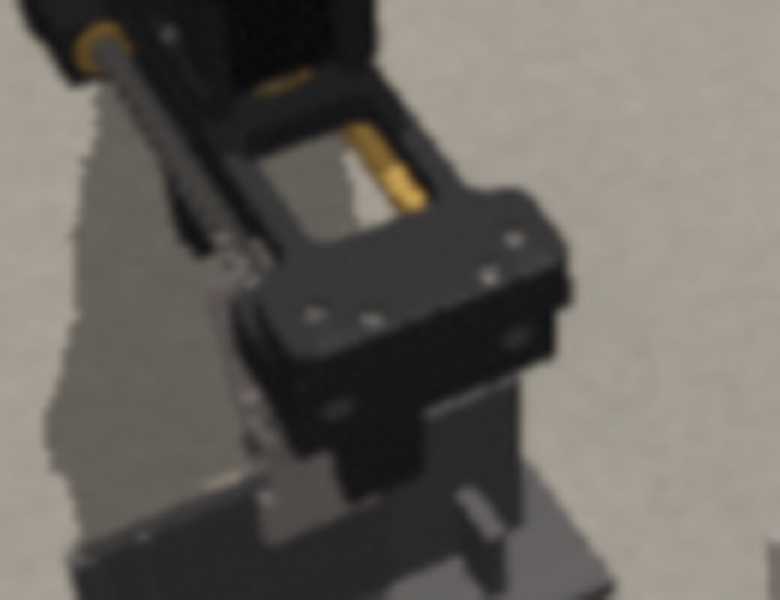

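The finger straddles the handle, and the sideways offset in this oblique view matches the expected parallax. I'll squeeze.

Call:
carry_out(
  motion=[
    [[0, 0, 0, 0, 0, 0, 10], [0, 0, 0, 0, 0, 0, 10], [0, 0, 0, 0, 0, 0, 10], [0, 0, 0, 0, 0, 0, 10], [0, 0, 0, 0, 0, 0, 10], [0, 0, 0, 0, 0, 0, 10]],
  ],
  squeeze=25,
)

```text
clock: 4.6
tool_pos: [0.4661, -0.1027, 0.1253]
eef_rot: [0.628, 0.778, 0.0, 0.0]
contact_force: [0.3, -0.5, -1.0]
opening: 0.475
```

Call:
carry_out(
  motion=[
    [[0, 0, 0, 0, 0, 0, 10], [0, 0, 0, 0, 0, 0, 10], [0, 0, 0, 0, 0, 0, 10], [0, 0, 0, 0, 0, 0, 10], [0, 0, 0, 0, 0, 0, 10], [0, 0, 0, 0, 0, 0, 10]],
  ],
)

```text
clock: 5.2
tool_pos: [0.466, -0.1028, 0.1253]
eef_rot: [0.628, 0.778, 0.0, -0.0]
contact_force: [-0.7, 0.9, -1.0]
opening: 0.258
```

The opening is 0.258, about 24 mm, so the handles are parallel and the jaws open. Lifting straight up.

Call:
carry_out(
  motion=[
    [[0, 0, -5, 0, 0, 0, 10], [0, 0, -10, 0, 0, 0, 10], [0, 0, -15, 0, 0, 0, 10], [0, 0, -15, 0, 0, 0, 10], [0, 0, -15, 0, 0, 0, 10], [0, 0, -15, 0, 0, 0, 10], [0, 0, -5, 0, 0, 0, 10], [0, 0, 0, 0, 0, 0, 10]],
  ],
)

```text
clock: 6.0
tool_pos: [0.4664, -0.1029, 0.2063]
eef_rot: [0.628, 0.778, 0.001, 0.001]
contact_force: [-0.7, 0.1, -0.3]
opening: 0.261
```

```bash
python3 - <<'E'
from h import *
plan([.5885,-.2208,.205],6.2,8)
s=snap("scene","s3"); save(s,"s3.png",90,100,310,320,3)
w=snap("wrist","w3"); 
a=cv2.imread("pics/s3.png"); b=cv2.resize(cv2.cvtColor(w["pixels"],cv2.COLOR_RGB2BGR)[130:384],None,fx=660/512*.0+1,fy=1)
cv2.imwrite("pics/s3.png",a); save(w,"w3.png",f=1.5)
E
```

```text
now [ 0.4664 -0.1029  0.2063] yang 12.14 t 6.0 F [-0.7  0.1 -0.3] open 0.261
row [-17.07  12.61   0.18] [0.0003 0.0001 0.013 ] x 8
mid [ 0.529 -0.16   0.206]
```

View pics/s3.png

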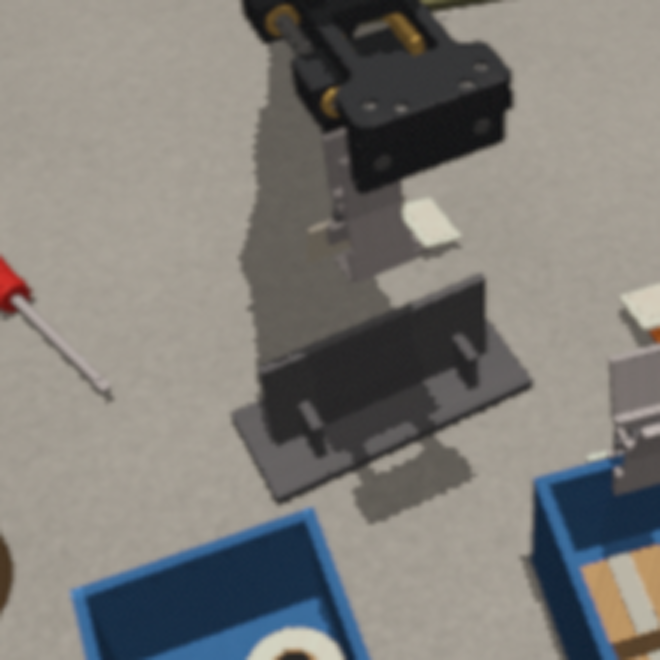

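The clip is off the stand and held, and the stand is empty. The rim's outer corners in this crop are at about (75,591) and (312,511). I'll cross-check the rim position from this view and from the earlier wrist picture.

```bash
python3 - <<'E'
from h import *
s=load("s3"); f=lambda x,y:(90+(x+.5)/3-.5,100+(y+.5)/3-.5)
a,b=atz(s,*f(312,511),.085),atz(s,*f(75,591),.085); d=a-b
print(a,b,np.linalg.norm(d),np.degrees(np.arctan2(-d[0],d[1])),(a+b)/2)
T=load("top0")
bp=lambda x,y:(310+(x-400+.5)/4-.5,100+(y-240+.5)/4-.5)
print(tri((T,*bp(492,426)),(s,*f(312,511))),tri((T,*bp(743,396)),(s,*f(75,591))))
E
```

```text
[ 0.58238672 -0.1628084   0.085     ] [ 0.59337335 -0.27825035  0.085     ] 0.11596356802876948 5.436477068860069 [ 0.58788003 -0.22052938  0.085     ]
(array([ 0.57989658, -0.16277895,  0.08105757]), [np.float64(3.788192123379267e-05), np.float64(3.78819212337308e-05)]) (array([ 0.59228614, -0.27903976,  0.08356645]), [np.float64(0.0005295880888175343), np.float64(0.0005295880888175209)])
```

```bash
python3 -c "
from h import *
plan([.5895,-.2208,.195],5.8,8)"
```

```text
now [ 0.4657 -0.1027  0.2051] yang 12.15 t 6.1 F [-0.   0.7 -0.3] open 0.259
row [-17.09  12.87   1.26] [-0.     -0.      0.0139] x 8
mid [ 0.529 -0.16   0.2  ]
```

Call:
carry_out(
  motion=[
    [[-17, 13, 0, 0, 0, 0.014, 10], [-17, 13, 0, 0, 0, 0.014, 10], [-17, 13, 0, 0, 0, 0.014, 10], [-17, 13, 0, 0, 0, 0.014, 10], [-17, 13, 0, 0, 0, 0.014, 10], [-17, 13, 0, 0, 0, 0.014, 10], [-17, 13, 0, 0, 0, 0.014, 10], [-17, 12, 10, 0, 0, 0.014, 10]],
  ],
)

```text
clock: 6.9
tool_pos: [0.5906, -0.2208, 0.1951]
eef_rot: [0.671, 0.741, 0.0, 0.0]
contact_force: [0.3, 0.1, -1.1]
opening: 0.261
```

Call:
carry_out(
  motion=[
    [[0, 0, 0, 0, 0, 0, 10], [0, 0, 0, 0, 0, 0, 10], [0, 0, 0, 0, 0, 0, 10]],
  ],
)

```text
clock: 7.2
tool_pos: [0.5888, -0.2189, 0.1949]
eef_rot: [0.67, 0.742, -0.0, -0.001]
contact_force: [-0.4, 0.2, -0.1]
opening: 0.257
```

```bash
python3 - <<'E'
from h import *
plan([.5895,-.2208,.195],5.8,1)
S=snap("scene","s4"); T=snap("top","t4"); W=snap("wrist","w4")
im=lambda s,x,y,w,h,f:cv2.resize(cv2.cvtColor(s["pixels"],cv2.COLOR_RGB2BGR)[y:y+h,x:x+w],None,fx=f,fy=f,interpolation=cv2.INTER_CUBIC)
cv2.imwrite("pics/c4.png",np.hstack([im(S,90,190,130,150,3.0769230769),im(W,160,100,130,150,3.0769230769)]))
E
```

```text
now [ 0.5888 -0.2189  0.1949] yang 5.79 t 7.2 F [-0.4  0.2 -0.1] open 0.257
row [-1.96  0.51 -0.08] [-0.0015 -0.0015 -0.0001] x 1
mid [ 0.589 -0.219  0.195]
```

View pics/c4.png

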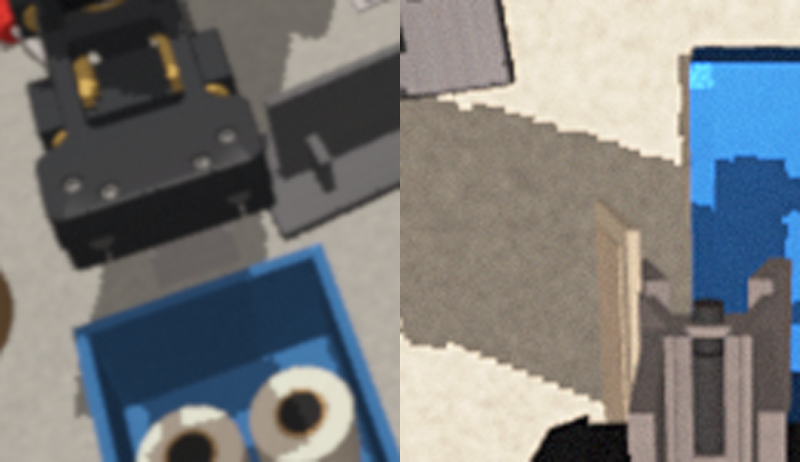

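The left view shows the bin's front rim clear below the gripper. The right (wrist) view shows the clip, with jaw tips at about (655,275) and (775,270), and the rim's outer edge at about x=690 from y=75 to 290. I'll work out where that rim line lies relative to the tool.

```bash
python3 - <<'E'
from h import *
W=load("w4"); k=3.0769230769; f=lambda x,y:(160+(x-400+.5)/k-.5,100+(y+.5)/k-.5)
st=readout.get_state(); p=st["tool_pos"]; M=R.from_quat(st["eef_rot"]).as_matrix()
for q in((690,75),(691,180),(692,290)):
    w=atz(W,*f(*q),.085); print("rim outer",w.round(4),"in tool mm",(M.T@(w-p)*1e3).round(1))
w1,w2=[atz(W,*f(*q),.13) for q in((655,275),(775,270))]; print("tips",w1.round(4),w2.round(4),(M.T@(w1-p)*1e3).round(1),(M.T@(w2-p)*1e3).round(1))
print("cam in tool",(M.T@(cam(W)[1]-p)*1e3).round(1))
T=load("t4"); cv2.imwrite("pics/t4.png",cv2.resize(cv2.cvtColor(T["pixels"],cv2.COLOR_RGB2BGR)[80:180,290:410],None,fx=6,fy=6,interpolation=cv2.INTER_CUBIC))
E
```

```text
rim outer [ 0.5789 -0.1648  0.085 ] in tool mm [ 55.3  -4.9 110.6]
rim outer [ 0.5816 -0.1914  0.085 ] in tool mm [ 28.5  -4.9 110.6]
rim outer [ 0.5847 -0.2211  0.085 ] in tool mm [ -1.3  -4.8 110.6]
tips [ 0.5757 -0.2049  0.13  ] [ 0.6019 -0.2012  0.13  ] [ 15.6 -12.1  65.6] [16.7 14.3 65.6]
cam in tool [  75.1   -0.5 -143.8]
```

The rim centre sits 1.9 mm to the tool's -y side and the jaw middle 1 mm to +y, so I shift about -2.5 mm in y and descend, slower over the last part.

Call:
carry_out(
  motion=[
    [[-2, -2.5, 5, 0, 0, 0, 10], [0, 0, 10, 0, 0, 0, 10], [0, 0, 10, 0, 0, 0, 10], [0, 0, 10, 0, 0, 0, 10], [0, 0, 5, 0, 0, 0, 10], [0, 0, 5, 0, 0, 0, 10], [0, 0, 5, 0, 0, 0, 10], [0, 0, 0, 0, 0, 0, 10]],
  ],
)

```text
clock: 8.15
tool_pos: [0.587, -0.2222, 0.1446]
eef_rot: [0.671, 0.742, -0.0, -0.001]
contact_force: [-0.8, -0.0, -1.5]
opening: 0.262
```

```bash
python3 - <<'E'
from h import *
plan([.587,-.2208,.126],5.8,4)
W=snap("wrist","w5"); save(W,"w5.png",150,100,300,250,4)
E
```

```text
now [ 0.587  -0.2222  0.1446] yang 5.74 t 8.15 F [-0.8 -0.  -1.5] open 0.262
row [0.36 0.04 4.65] [-0.0002 -0.0001 -0.0003] x 4
mid [ 0.587 -0.222  0.135]
```

View pics/w5.png

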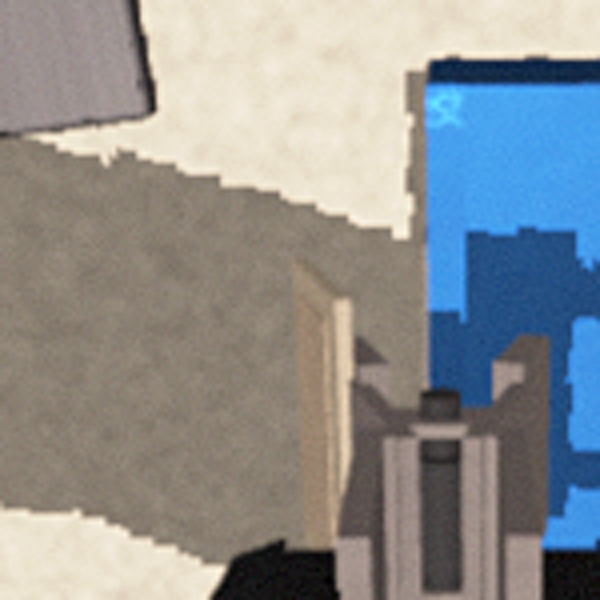

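The rim (outer edge at x=428, about 24 px thick, so its middle is near 440) lies midway between the jaw tips (385 and 493). I continue down.

Call:
carry_out(
  motion=[
    [[0.7, 0, 4, 0, 0, 0, 10], [0.7, 0, 4, 0, 0, 0, 10], [0, 0, 4, 0, 0, 0, 10], [0, 0, 4, 0, 0, 0, 10], [0, 0, 3, 0, 0, 0, 10], [0, 0, 0, 0, 0, 0, 10], [0, 0, 0, 0, 0, 0, 10]],
  ],
)

```text
clock: 8.9
tool_pos: [0.5872, -0.221, 0.1262]
eef_rot: [0.671, 0.742, 0.0, -0.0]
contact_force: [0.1, 0.6, -0.6]
opening: 0.264
```

There are no contact forces at a depth of about 24 mm. Opening gently.

Call:
carry_out(
  motion=[
    [[0, 0, 0, 0, 0, 0, 32], [0, 0, 0, 0, 0, 0, 38], [0, 0, 0, 0, 0, 0, 44], [0, 0, 0, 0, 0, 0, 50], [0, 0, 0, 0, 0, 0, 60], [0, 0, 0, 0, 0, 0, 75], [0, 0, 0, 0, 0, 0, 90], [0, 0, 0, 0, 0, 0, 100]],
  ],
)

```text
clock: 9.7
tool_pos: [0.5872, -0.221, 0.1264]
eef_rot: [0.671, 0.742, 0.0, 0.0]
contact_force: [-0.4, -0.2, 0.1]
opening: 0.836
```

Call:
carry_out(
  motion=[
    [[0, 0, 0, 0, 0, 0, 100], [0, 0, 0, 0, 0, 0, 100], [0, 0, 0, 0, 0, 0, 100], [0, 0, -5, 0, 0, 0, 100], [0, 0, -15, 0, 0, 0, 100], [0, 0, -20, 0, 0, 0, 100], [0, 0, -30, 0, 0, 0, 100], [0, 0, -30, 0, 0, 0, 100]],
  ],
)

```text
clock: 10.5
tool_pos: [0.5872, -0.221, 0.2284]
eef_rot: [0.671, 0.742, 0.0, 0.0]
contact_force: [0.4, 0.8, 0.3]
opening: 0.998
```

Call:
carry_out(
  motion=[
    [[25, -20, -15, 0, 0, 0, 100], [25, -30, 0, 0, 0, 0, 100], [25, -30, 0, 0, 0, 0, 100], [20, -30, 0, 0, 0, 0, 100], [20, -30, 0, 0, 0, 0, 100], [0, -20, 0, 0, 0, 0, 100], [0, 0, 0, 0, 0, 0, 100], [0, 0, 0, 0, 0, 0, 100]],
  ],
)

```text
clock: 11.3
tool_pos: [0.4179, -0.1229, 0.2423]
eef_rot: [0.671, 0.741, 0.001, 0.001]
contact_force: [-0.1, -0.5, 0.7]
opening: 1.004
```

```bash
python3 - <<'E'
from h import *
plan([.587,-.2208,.23],5.8,4)
S=snap("scene","s6"); T=snap("top","t6")
im=lambda s,x,y,w,h,f:cv2.resize(cv2.cvtColor(s["pixels"],cv2.COLOR_RGB2BGR)[y:y+h,x:x+w],None,fx=f,fy=f,interpolation=cv2.INTER_CUBIC)
cv2.imwrite("pics/c6.png",np.hstack([im(S,90,220,100,130,4),im(T,310,50,100,130,4)]))
E
```

```text
now [ 0.4179 -0.1229  0.2423] yang 5.7 t 11.3 F [-0.1 -0.5  0.7] open 1.004
row [-28.57  39.61   3.17] [ 0.0008  0.0002 -0.0004] x 4
mid [ 0.502 -0.172  0.236]
```

View pics/c6.png

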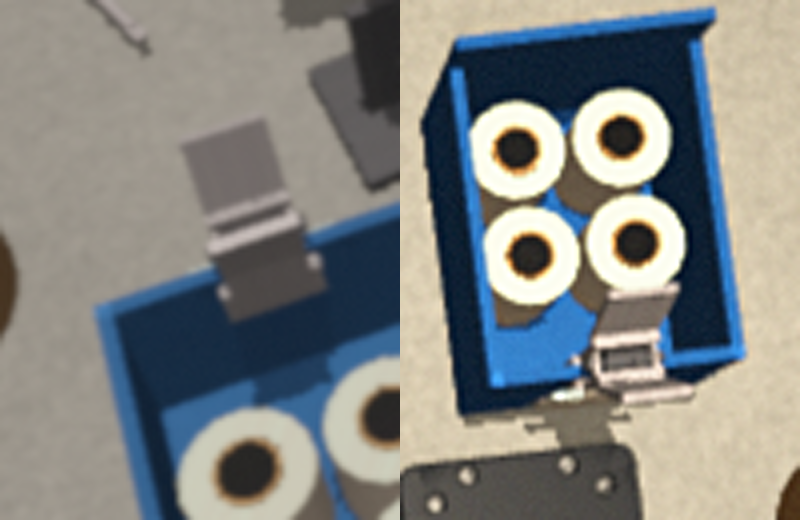

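The clip stands on the rim at about its middle: rim mid at (256,255) in the scene crop, clip at about (260,247), card on the outer side. I'll check its height and uprightness by triangulating the handle corners.

```bash
python3 - <<'E'
from h import *
S=load("s6");T=load("t6")
s=lambda x,y:(90+(x+.5)/4-.5,220+(y+.5)/4-.5); t=lambda x,y:(310+(x-400+.5)/4-.5,50+(y+.5)/4-.5)
P=[tri((S,*s(*a)),(T,*t(*b))) for a,b in (((210,238),(678,288)),((300,212),(612,292)),((181,147),(692,393)),((266,120),(628,402)))]
for p,e in P: print(p.round(4),round(e[0]*1e3,1))
print(np.mean([p for p,_ in P],0).round(4),"expected top ~",(.5872,-.221,.141))
st=readout.get_state(); print(st["tool_pos"],st["contact_force"])
E
```

```text
[ 0.6108 -0.2315  0.1394] 0.1
[ 0.6094 -0.2023  0.1398] 0.8
[ 0.5665 -0.2381  0.1318] 0.7
[ 0.5632 -0.2093  0.1317] 1.7
[ 0.5875 -0.2203  0.1357] expected top ~ (0.5872, -0.221, 0.141)
[ 0.41851711 -0.12293029  0.24186117] [ 0.15887703  0.08504264 -0.02042332]
```

The -x handle comes out 8 mm lower than the +x one. I'll run the same computation on the first pictures, when the clip stood upright on the stand, and look from another angle with the wrist camera, in case it leans.

```bash
python3 - <<'E'
from h import *
S=load("scene0");T=load("top0")
t=lambda x,y:(250+(x-400+.5)/4-.5,175+(y+.5)/4-.5); s=lambda x,y:(165+(x+.5)/4-.5,160+(y+.5)/4-.5)
for a,b in (((165,146),(642,68)),((257,120),(575,78)),((138,75),(670,174)),((208,52),(600,188))):
    p,e=tri((S,*s(*a)),(T,*t(*b))); print(p.round(4),round(e[0]*1e3,1))
# predicted handle tops for an upright clip at final pose, in crop pixels of c6
S=load("s6");T=load("t6"); an=np.radians(5.75); X=np.array([np.cos(an),np.sin(an),0]);Y=np.array([-np.sin(an),np.cos(an),0])
big=np.hstack([cv2.resize(cv2.cvtColor(k["pixels"],cv2.COLOR_RGB2BGR)[y:y+75,x:x+65],None,fx=6,fy=6,interpolation=cv2.INTER_CUBIC) for k,x,y in((S,120,235),(T,350,105))])
for sx in(-1,1):
  for sy in(-1,1):
    p=np.array([.5872,-.221,.1412])+X*.025*sx+Y*.015*sy
    for k,x,y,o in((S,120,235,0),(T,350,105,390)):
        u=(proj(k,p)-[x,y]+.5)*6+[o,0]; cv2.circle(big,tuple(int(v) for v in u),4,(0,255,0),-1)
cv2.imwrite("pics/c7.png",big)
E
```

```text
[ 0.4903 -0.1156  0.135 ] 4.3
[ 0.4872 -0.0824  0.1367] 0.1
[ 0.4459 -0.1224  0.1322] 0.6
[ 0.4401 -0.0922  0.1311] 0.7
```

View pics/c7.png

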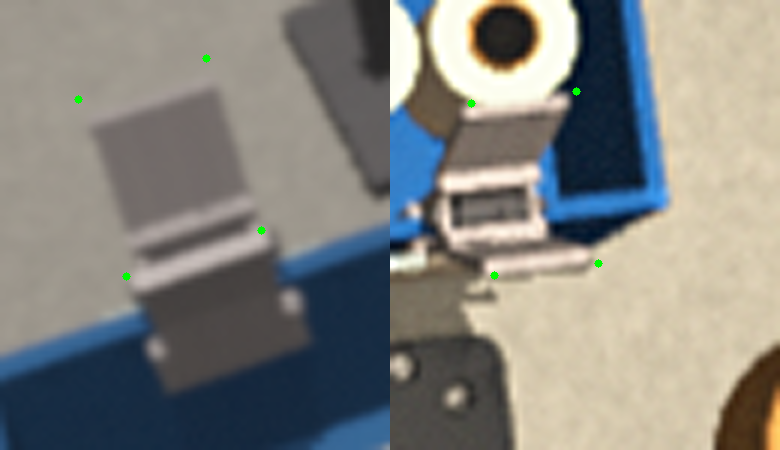

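The stand clip shows the same bias (its -x handle reads about 4 mm low), so any real lean is about 5° at most and the height matches a seat of about 24 mm. The gripper is well clear, so I'm handing in.

```bash
python3 -c "
from h import *
print(ticket.finish_job())"
```

```text
the job is handed in; nothing more can be done
None
```

The larger grey clip is now on the front rim of the bin with the paper rolls. I squeezed it with 25 N, lifted it off the stand and lowered it to about 24 mm deep. I then released it and backed off, handing in at about 11.4 s of the 35 s.

**Position:** Triangulating the handle corners put the clip at about (0.5875, -0.220), against a target of (0.587, -0.221). That is the middle of the rim to within about 3 mm. The wrist view just before seating showed the card on the robot side, outside the bin.

**Forces:** Readings at the end of each move call stayed below 2 N, so there was no sign of it catching on the rim. The robot was clear of the clip and the bin at hand-in.

**One check disagreed:** Triangulation read the robot-side handle 8 mm lower than the other. The same method had already read it about 4 mm low when the clip stood upright on the stand. That leaves a lean of at most about 5°, which could be measurement error. The depth comes from the arm's own position; triangulation was too rough to confirm it better than a few millimetres.

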